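# Push a stuck paint puck out of its wooden well block

### The arm

A 6-joint arm with a two-finger parallel gripper is mounted at the origin on the work surface. World frame = base frame: x ahead of the robot, y to its left, z up, the work surface at z = 0. Lengths are in mm, angles in degrees, forces in N, time in s.
With the tool pointing down it reaches from about 350 to 850 mm from the base axis. Payload 8.1 kg.
Tool frame: the origin (TCP) lies on the front face of the gripper's body, between the roots of the fingers; the fingertips stand r.finger_overhang ahead of it and the grasp point (between the pads) lies 54 mm ahead of it (r.finger_overhang is the distance from the TCP to the fingertips, in mm); y points along the fingers, z is the direction in which the jaws open and shut, and the axes are right-handed (so a half turn about y gives the same grasp; the last joint's range is limited). The gripper opens to 85 mm and grips with 20 to 120 N. Pads are 22 mm wide; open, the fingers measure 114 mm over their backs; the gripper's body (76 mm by 85 mm) begins 54 mm behind the grasp point. The pads swing forward as they close: fully open they stand 13 mm farther back than shut.
Start: joints at [70.565, 7.471, 85.268, -0, 87.261, -4.893], TCP at [150.628, 580.79, 303.892] pointing down, gripper open.
Joint ranges: [-169.43, 169.43], [-51.17, 129.36], [1.28, 143.12], [-76.62, 256.62], [0, 156.53], [-152.29, 152.29]. Speed limits (degrees/s): [136.94, 136.94, 159.86, 180, 180, 180].

### API

Orientations are given as [roll, pitch, yaw] about the fixed x, y, z axes, in that order (R = Rz(yaw) Ry(pitch) Rx(roll)).
In Python, from bench import r gives the robot as it stands. The module is installed in compiled form; this text tells all that it offers.
- The arm moves only by the tool arm_command, never from a script. Its argument "increments" is a list of rows, each a list of 6 numbers: the shift along the tool's x, y, z in m, then the turn, a rotation vector about the tool's x, y, z in rad. In form: [[tx, ty, tz, wx, wy, wz], ...]. A call has exactly 10 rows; each row is the pose to reach, as a shift and turn from the pose commanded when the call began, along the tool's axes at that moment; what a row does not reach only later rows make up. A row lasts 1/8 s, in which the tool goes at most 62.5 mm and 10.7 degrees, less where a joint would pass 70% of its speed; a pose out of reach is approached as far as the arm can. A call with a gripper value outside its range is refused whole. "jaw" is the gripper's target within -1 to 1 (shut at 1, half-way at 0, fully open at -1), set as the call begins (left out, the last holds). The fingers move at their own pace and stop on an object; "force" is the grip in N (left out, the last holds). Time passes only in rows, so rows that repeat a pose let the fingers close, or fill a call up. It gives the time, the measured TCP pose, the force and the opening at its end, in the units of the state.
- r.sense(): the state, without advancing time (a new reading comes with each control period).
- r.snapshot(name): name is "side" or "top"; returns the picture (400x640x3 uint8, red, green, blue); there is no depth.
- r.camera_model(name): a dict with "intrinsics" (3x3 intrinsics, pixels), "cam_to_world" (4x4, takes a point from camera to world coordinates). Camera axes: x right, y down, z forward; pixel columns grow to the right and rows downward; lengths in mm; the calibration is good to about 2 mm. A picture is of the moment at which its call begins. camera_model takes no time and is no camera call.
- r.hand_in(): hands the job in, once; it reports no verdict.
Trained networks look in the newest picture that a camera, given by its name, has taken for a name from the list of things; names that differ only in an ending like _2 or _b are one class to them, and where a whole thing is asked for, a point or a joint stands for the part that bears it (a point fixed in the world has none). Each returns a list of dicts, best first, with "conf" (0 to 1); they miss things now and then, are a little off and sometimes report something else, mostly with a low value. They report only what shows in the picture. A call takes as long as a camera call. They do not tell look-alikes from the thing itself.
- r.trace(camera, target): "mask" (400x640 bool, what is visible of it) and "position" ([column, row] in pixels, amid what is visible of it).
- r.spot_point(camera, target): "position" ([column, row] in pixels: a listed point, or the origin of a listed thing).
The state is a dict: "time": time; "joint_pos": joint angles; "qd": joint speeds; "joint_efforts": joint torques, N m; "tool_pos": TCP position; "tcp_rot": TCP orientation; "ft_force": force on the tool from outside, world axes, zero at the start; "wrist_torque": the same for the moment, N m; "finger_gap": finger opening in mm.
Only numpy, scipy, OpenCV 4.12 (cv2) and the standard library are available. Lean on these libraries where they do the work, as an engineer would, in place of code of your own. Each camera call takes 0.05 s, during which the arm holds its last target.

### The job

The red paint puck is stuck in its wooden well block: set the block over the orange peg of the knock-out stand, feel for the access hole in the block's underside, and press the block gently down, without forcing it, until it sits on the stand's disc and the puck stands up out of its well. Then lay the puck flat in the white tub, leave the emptied block sitting on the stand over the peg, and leave the jar, the tape roll and the stamp alone.

Things in the scene. Friction and masses are not known exactly. Their poses are not given: they have to be found in the camera images.
- block: Loose pale wooden block, 100 (own x) by 62 (own y) by 30 mm high, about 0.2 to 0.35 kg, upright on the table. Origin: centre of its underside; z up. A round well of 42 mm diameter, 20 mm deep, opens in the middle of its top. Hold the block across its 62 mm sides, fingertips about 5 mm above its underside, so that they clear the stand's disc.
- well (a point): Middle of the well's floor, 10 mm above the block's underside. This floor has a round access hole of 21.5 mm diameter, its mouth below chamfered 1 mm. It cannot be seen from above; its centre lies 7 mm sideways from the block's axis, in a direction that differs each time and is not measured: find it by feel. Elsewhere the underside is solid and stops on the peg.
- puck: Loose hard red paint puck, a disc of 40 mm diameter, 18 mm high, 40 g. Origin: centre of its underside; z up. It starts on the well's floor, its top 2 mm below the block's top, so it cannot be taken from above. It is held by a tight fit: about 7 to 12 N pushes it up, evenly over the first 11 mm of rise; beyond that it is free, rests on the peg and may lean a little.
- stand: Knock-out stand, fixed to the table: grey disc of 120 mm diameter, 10 mm thick, with an orange upright peg in its middle. Origin: centre of the disc's underside. Do not force it: a touch of about 5 N is enough to feel for the hole, and 30 N is more than the pressing needs.
- peg_top (a point): Centre of the peg's top face, 36 mm above the table, 26 mm above the disc. Peg 18 mm in diameter, top edge chamfered 1 mm. With the block sitting on the disc the puck is raised by 16 mm: it stands 14 mm proud of the block's top (then 40 mm above the table) and can be gripped there by its sides.
- tub: White open tub, fixed, 110 (own x) by 130 (own y) by 30 mm high, walls and floor 4 to 5 mm thick. Origin: centre of its underside.
- jar: bystander, loose; leave it where it stands. Origin: centre of its underside. Green glass jar with a yellow cap, 50 mm diameter, 65 mm high.
- tape: bystander, loose; leave it where it stands. Origin: centre of its underside. Brown tape roll lying flat, 72 mm diameter, 24 mm high.
- stamp: bystander, loose; leave it where it stands. Origin: centre of its underside. Hand stamp, wooden foot 45 by 30 mm, blue knob, 46 mm high.
Things that resemble listed ones, but are neither listed nor needed, are in the scene too. Of the things like the block, leave any that is black or green; of the rest the smaller one is meant.

How it is judged:
By the outcome, as a careful person would: the job done as asked, in the order asked, and still so for the second after the job is handed in, with the robot touching nothing.
It also fails if it takes over 67 s, if anything falls off the work surface, if the arm or the gripper's body presses on something with over 40 N, if the wrist force passes 120 N, or if a joint passes its speed limit or range.

## Working session

There is one attempt and no reset: what is moved stays moved. The work goes in short steps, Python scripts to look and compute and a tool call to move; the robot and the scene stay as the last step left them, time stands still between calls to the robot, and variables do not carry over. Pictures are saved under pics/ and viewed, and the job is handed in when it is done.

Besides the shell and the picture viewer there is one more tool, called after ">>>" as name(argument=value, ...) on one line, values as JSON. arm_command: Moves the arm, as the interface text tells. Its arguments: {"type":"object","properties":{"increments":{"type":"array","items":{"type":"array","items":{"type":"number"}}},"jaw":{"type":"number"},"force":{"type":"number"}},"required":["increments"]}

```bash
mkdir -p pics
python3 - <<'E'
from bench import r
import cv2,numpy as np
s=r.sense()
for k in s: print(k,s[k])
print(r.finger_overhang)
for c in ["side","top"]:
    im=r.snapshot(c); cv2.imwrite(f"pics/{c}0.png",im[:,:,::-1]); print(c,r.camera_model(c))
    for t in ["block","puck","stand","tub","jar","tape","stamp"]:
        print(t,[(np.round(d["conf"],2),np.round(d["position"],1).tolist()) for d in r.spot_point(c,t)])
    for t in ["well","peg_top"]:
        print(t,[(np.round(d["conf"],2),np.round(d["position"],1).tolist()) for d in r.spot_point(c,t)])
E
```

```text
time 0.0
joint_pos [ 7.05658411e+01  7.51734696e+00  8.53282419e+01  7.37980246e-04
  8.72609722e+01 -4.89287296e+00]
qd [ 7.73685052e-02 -1.04424728e-01 -6.31632779e-05  6.69141022e-02
  1.44516169e-02 -2.73771256e-02]
joint_efforts [-1.66842328e-03 -5.69434619e+01 -5.00535572e+01 -4.22481917e-04
  1.58406392e-02 -3.33542073e-05]
tool_pos [150.48392894 580.40336393 302.83090117]
tcp_rot [-9.01061098e+01  9.82328743e-03 -1.45413310e+01]
ft_force [-0.04059866  0.08612408 -0.07698359]
wrist_torque [-0.00236575 -0.01775278  0.00720118]
finger_gap 85.21711024411314
72.6
side {'intrinsics': array([[392.19877903,   0.        , 333.03089537],
       [  0.        , 392.19877903, 192.56904436],
       [  0.        ,   0.        ,   1.        ]]), 'cam_to_world': array([[ 9.24571747e-01, -2.66479994e-01,  2.72315069e-01,
         3.00653547e+02],
       [-3.80992748e-01, -6.40235296e-01,  6.67040697e-01,
        -6.74219196e+02],
       [-3.40728281e-03, -7.20477049e-01, -6.93470411e-01,
         7.33074371e+02],
       [ 0.00000000e+00,  0.00000000e+00,  0.00000000e+00,
         1.00000000e+0
[... 1140 characters left out ...]
k [(np.float64(0.79), [254.4, 261.3]), (np.float64(0.75), [305.4, 202.2]), (np.float64(0.68), [465.4, 166.4]), (np.float64(0.59), [335.1, 271.8])]
puck [(np.float64(0.61), [306.9, 201.5])]
stand [(np.float64(0.91), [190.5, 196.0])]
tub [(np.float64(0.72), [415.1, 232.6]), (np.float64(0.47), [184.3, 193.6])]
jar [(np.float64(0.66), [327.1, 120.7])]
tape [(np.float64(0.81), [238.9, 130.1]), (np.float64(0.49), [385.2, 135.3])]
stamp [(np.float64(0.53), [384.8, 133.3])]
well [(np.float64(0.9), [465.9, 169.3]), (np.float64(0.79), [256.2, 264.3]), (np.float64(0.68), [333.1, 271.7]), (np.float64(0.65), [305.0, 198.4]), (np.float64(0.36), [324.7, 118.8])]
peg_top [(np.float64(0.57), [185.2, 194.0])]
```

View pics/side0.png

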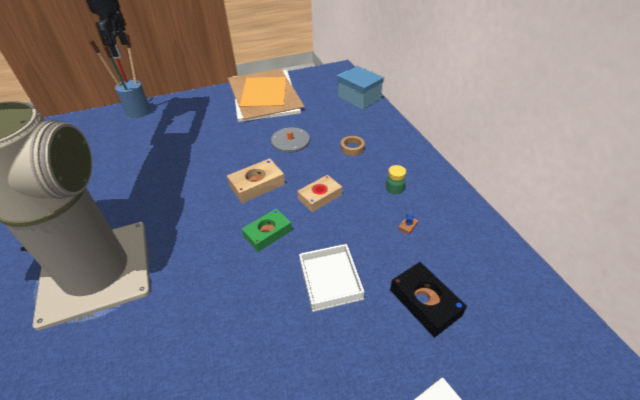

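View pics/top0.png

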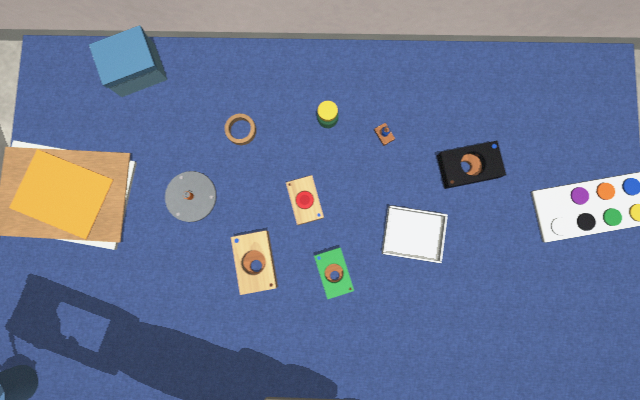

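The side picture shows the red-puck block at about (320,193), with its top-view match at (305,200). It is the smaller pale block; the larger pale, green and black ones are look-alikes. The stand is at (290,138) side and (190,196) top, and the tub at (331,277) side and (415,234) top. Next I'll take close-ups and measure.

```bash
cat > h.py <<'E'
import numpy as np, cv2
from bench import r
from scipy.spatial.transform import Rotation as R
def ray(c,p):
    m=r.camera_model(c);K=m["intrinsics"];T=m["cam_to_world"]
    d=T[:3,:3]@np.linalg.solve(K,[p[0],p[1],1.]);return T[:3,3],d/np.linalg.norm(d)
def plane(c,p,z):
    o,d=ray(c,p);return o+d*(z-o[2])/d[2]
def tri(a,b):
    o1,d1=ray("side",a);o2,d2=ray("top",b)
    A=np.stack([d1,-d2],1);t=np.linalg.lstsq(A,o2-o1,rcond=None)[0]
    p=o1+d1*t[0];q=o2+d2*t[1];return (p+q)/2,np.linalg.norm(p-q)
def proj(c,P):
    m=r.camera_model(c);T=np.linalg.inv(m["cam_to_world"]);q=m["intrinsics"]@(T[:3,:3]@np.asarray(P,float)+T[:3,3]);return q[:2]/q[2]
def crop(im,x,y,w,h,s,name):
    c=cv2.resize(im[y:y+h,x:x+w],None,fx=s,fy=s,interpolation=cv2.INTER_CUBIC);cv2.imwrite("pics/"+name,c[:,:,::-1])
E
python3 - <<'E'
from h import *
S=cv2.imread("pics/side0.png")[:,:,::-1];T=cv2.imread("pics/top0.png")[:,:,::-1]
a=cv2.resize(S[165:215,290:350],None,fx=6,fy=6,interpolation=3);b=cv2.resize(T[170:230,275:335],None,fx=6,fy=6,interpolation=3)
c=cv2.resize(S[120:160,260:320],None,fx=6,fy=6,interpolation=3);d=cv2.resize(T[165:225,160:220],None,fx=6,fy=6,interpolation=3)
can=np.zeros((600,720,3),np.uint8);can[:300,:360]=a;can[240:600,360:720]=b[:360];can[300:540,:360]=c;cv2.imwrite("pics/c1.png",can[:,:,::-1])
for c,I in(("side",S),("top",T)):
    r.snapshot(c)
    for t in["block","puck","stand","tub","peg_top"]:
        for q in r.trace(c,t)[:4]:
            m=q["mask"].astype(np.uint8);rc=cv2.minAreaRect(cv2.findNonZero(m))
            print(c,t,round(q["conf"],2),np.round(q["position"],1),m.sum(),np.round(rc[0],1),np.round(rc[1],1),round(rc[2],1))
    # color blobs
    hsv=cv2.cvtColor(I,cv2.COLOR_RGB2HSV)
    red=((hsv[...,0]<5)|(hsv[...,0]>174))&(hsv[...,1]>170)&(hsv[...,2]>120)
    n,l,st,ce=cv2.connectedComponentsWithStats(red.astype(np.uint8))
    print([(st[i].tolist(),ce[i].round(1).tolist()) for i in range(1,n) if st[i,4]>10])
    og=((hsv[...,0]<14)&(hsv[...,0]>3))&(hsv[...,1]>150)
    n,l,st,ce=cv2.connectedComponentsWithStats(og.astype(np.uint8))
    print([(st[i].tolist(),ce[i].round(1).tolist()) for i in range(1,n) if st[i,4]>10])
E
```

```text
side block 0.97 [319.8 195. ] 890 [319.9 192. ] [26.6 42.9] 58.6
side block 0.79 [268.  228.3] 1155 [267.4 228.9] [27.8 46.6] 57.8
side block 0.78 [256.2 181. ] 1515 [256.3 179.6] [31.1 52.7] 66.8
side block 0.56 [429.4 298.1] 2906 [426.8 297.8] [74.2 43.8] 45.0
side puck 0.47 [320.2 188.6] 157 [319.5 189. ] [12. 15.] 90.0
side stand 0.67 [291.2 139.3] 770 [290.5 139. ] [24. 37.] 90.0
side tub 0.75 [330.7 277.6] 3076 [332.1 276.3] [59.  55.7] 77.3
side peg_top 0.7 [287.6 140.5] 795 [290.5 139.5] [25. 37.] 90.0
[([313, 185, 14, 9, 103], [319.3, 188.9])]
[([288, 133, 5, 6, 25], [289.6, 135.6])]
top block 0.83 [469.4 165.3] 2159 [470.1 164. ] [37.  61.8] 77.7
top block 0.79 [334.2 269.9] 1200 [333.  272.5] [46.4 28.5] 72.9
top block 0.78 [249.5 259.7] 2223 [253.6 262. ] [60.2 40. ] 79.6
top block 0.66 [295.3 197.3] 946 [303.9 200.3] [44.9 27.2] 74.7
top puck 0.63 [305.8 198.5] 243 [304.  199.5] [17. 16.] 90.0
top stand 0.87 [190.9 195.2] 2043 [190. 196.] [50. 50.] 90.0
top tub 0.68 [417.9 235.8] 2812 [414. 234.] [60.1 48.9] 8.4
top peg_top 0.73 [190.7 192.6] 2054 [190. 196.] [50. 50.] 90.0
[([296, 192, 17, 17, 207], [304.2, 199.2])]
[([597, 183, 18, 16, 230], [605.3, 190.6]), ([187, 193, 6, 6, 20], [190.4, 196.0])]
```

View pics/c1.png

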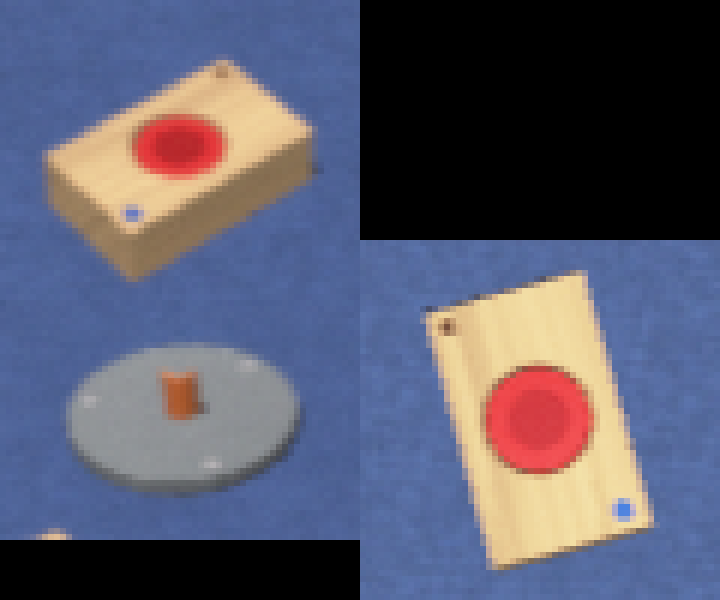

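The close-up shows the block's top corners clearly in both views. I'll fit the block, stand and tub poses to the outlines.

```bash
cat > fit.py <<'E'
from h import *
from scipy.optimize import least_squares
S0=lambda p,x,y:[p[0]/6-.5+x,p[1]/6-.5+y]
side=[S0(p,290,165) for p in[(46,155),(222,60),(312,130),(134,235)]]
top=[S0((p[0]-360,p[1]-240),275,170) for p in[(426,314),(584,271),(653,523),(493,568)]]
for n,q in(("s",side),("t",top)):print(n,[plane("side" if n=="s" else "top",p,30).round(1)[:2].tolist() for p in q])
# correspondences by plane coords: blue dot corner
C=np.array([[-50,-31],[50,-31],[50,31],[-50,31]])
def order(c,q):
    return np.array([plane(c,p,30)[:2] for p in q])
def model(v):
    x,y,z,a=v;ca,sa=np.cos(a),np.sin(a)
    return np.array([[x+ca*u-sa*w,y+sa*u+ca*w,z] for u,w in C])
def best(c,q,x0):
    def f(v):
        M=np.array([proj(c,P) for P in model(v)]);D=np.linalg.norm(M[:,None]-np.array(q)[None],axis=2);i=D.argmin(1)
        return (M-np.array(q)[i]).ravel()
    return f
P0=order("top",top);ctr=P0.mean(0);e=sorted([(np.linalg.norm(P0[i]-P0[(i+1)%4]),i) for i in range(4)])[-1][1]
d=P0[(e+1)%4]-P0[e];a0=np.arctan2(d[1],d[0])
fs,ft=best("side",side,0),best("top",top,0)
for nm,f in(("both",lambda v:np.r_[fs(v),ft(v)]),("side z30",lambda v:np.r_[fs(v),10*(v[2]-30)]),("top z30",lambda v:np.r_[ft(v),10*(v[2]-30)])):
    s=least_squares(f,[*ctr,30,a0]);print(nm,s.x[:3].round(1),np.degrees(s.x[3]).round(2),"rms px",np.sqrt(np.mean(s.fun**2)).round(2))
print("puck tri",tri([319.3,188.9],[304.2,199.2]),plane("side",[319.3,188.9],28).round(1),plane("top",[304.2,199.2],28).round(1))
E
python3 fit.py
python3 - <<'E'
from h import *
S=cv2.imread("pics/side0.png")[:,:,::-1];T=cv2.imread("pics/top0.png")[:,:,::-1]
a=cv2.resize(S[235:315,290:370],None,fx=5,fy=5,interpolation=3);b=cv2.resize(T[195:275,375:455],None,fx=5,fy=5,interpolation=3)
cv2.imwrite("pics/tub.png",np.hstack([a,b])[:,:,::-1])
a=cv2.resize(S[120:160,260:320],None,fx=6,fy=6,interpolation=3);b=cv2.resize(T[165:225,160:220],None,fx=6,fy=6,interpolation=3)
can=np.zeros((360,720,3),np.uint8);can[:240,:360]=a;can[:,360:]=b;cv2.imwrite("pics/stand.png",can[:,:,::-1])
# disc from color: gray
for c,I in(("side",S),("top",T)):
    hsv=cv2.cvtColor(I,cv2.COLOR_RGB2HSV)
    r.snapshot(c)
    m=r.trace(c,"stand")[0]["mask"].astype(np.uint8)
    k,_=cv2.findContours(m,cv2.RETR_EXTERNAL,cv2.CHAIN_APPROX_NONE)
    k=max(k,key=len);e=cv2.fitEllipse(k);print(c,e)
    print(plane(c,e[0],10 if c=="top" else 5).round(1))
print("peg side mid",tri([289.2,134.2],[190.4,196.0]))
E
```

```text
s [[493.8, 45.7], [587.3, 74.3], [606.5, 15.9], [512.3, -14.6]]
t [[586.9, 73.6], [604.8, 13.9], [509.4, -14.7], [491.0, 45.0]]
both [548.6  29.2  31.1] 17.1 rms px 0.33
side z30 [550.   30.4  30. ] 17.8 rms px 0.19
top z30 [548.   29.5  30. ] 16.72 rms px 0.07
puck tri (array([548.67188585,  29.61016547,  29.08351823]), np.float64(1.117577407401493)) [549.6  30.6  28. ] [548.2  29.8  28. ]
side ((290.75384521484375, 139.0847930908203), (23.635652542114258, 38.241661071777344), 86.46049499511719)
[556.4 299.3   5. ]
top ((189.78489685058594, 195.9712371826172), (48.721946716308594, 50.71107482910156), 74.18468475341797)
[551.8 298.4  10. ]
peg side mid (array([549.80206232, 289.27106385,  31.85701848]), np.float64(1.176911619862314))
```

View pics/tub.png

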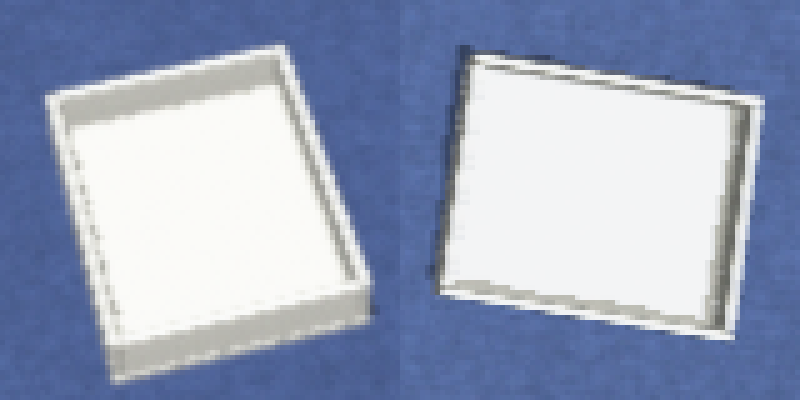

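View pics/stand.png

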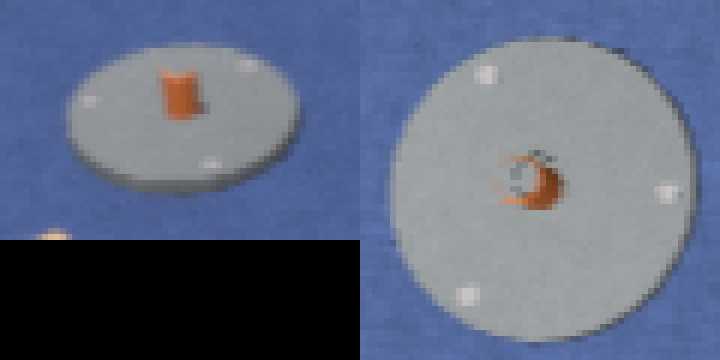

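The peg's top face is grey with an orange rim. Its centre is at about (186.2,194.9) in the top view and (289.4,131.4) in the side view. The tub rim corners are clear in both views.

Run:
```python
from h import *
pt=[160/6-.5+160,182/6-.5+165];ps=[179.5/6-.5+260,72/6-.5+120]
print(pt,ps,tri(ps,pt),plane("side",ps,36).round(1),plane("top",pt,36).round(1))
print("disc top z10 from top",plane("top",[190.2,196.1],9).round(1))
print("disc side",plane("side",[(183/6)-.5+260,114/6-.5+120],10).round(1))
s=[[p[0]/5-.5+290,p[1]/5-.5+235] for p in[(48,95),(285,47),(371,285),(112,348)]]
t=[[(p[0]-400)/5-.5+375,p[1]/5-.5+195] for p in[(470,57),(764,98),(735,338),(440,292)]]
for c,q in(("side",s),("top",t)):
    P=np.array([plane(c,p,30)[:2] for p in q]);print(c,P.round(0).tolist(),P.mean(0).round(1))
print("tri tub",tri(np.mean(s,0),np.mean(t,0)))
from scipy.optimize import minimize
```

```text
[186.16666666666666, 194.83333333333334] [289.4166666666667, 131.5] (array([552.64419583, 297.70063287,  35.45724042]), np.float64(2.829094452494439)) [553.8 296.7  36. ] [551.2 297.8  36. ]
disc top z10 from top [551.6 297.7   9. ]
disc side [553.5 296.5  10. ]
side [[432.0, -150.0], [541.0, -165.0], [523.0, -292.0], [416.0, -279.0]] [ 478.1 -221.5]
top [[537.0, -161.0], [522.0, -292.0], [415.0, -279.0], [432.0, -148.0]] [ 476.4 -220. ]
tri tub (array([ 477.21003834, -221.44042618,   25.02613097]), np.float64(2.0212618723808315))
```

```bash
cat >> h.py <<'E'
def delta(x,y,z,yaw):
    s=r.sense();A=R.from_euler("xyz",s["tcp_rot"],degrees=True);B=R.from_euler("xyz",[-90,0,yaw],degrees=True)
    d=A.inv().apply(np.array([x,y,z])-s["tool_pos"])/1000;w=(A.inv()*B).as_rotvec()
    print("t",round(s["time"],2),"pos",s["tool_pos"].round(2),"rot",s["tcp_rot"].round(2),"F",s["ft_force"].round(2),"M",s["wrist_torque"].round(3),"gap",round(s["finger_gap"],1),"ovh",r.finger_overhang)
    print("increment",d.round(5).tolist(),w.round(4).tolist())
E
python3 -c "
from h import *
delta(549,29.8,160,17.1)"
```

```text
t 1.8 pos [150.62 580.79 303.88] rot [-90.    -0.   -14.54] F [-0.19  0.55  0.09] M [-0.064  0.027  0.041] gap 85.5 ovh 72.6
increment [0.52396, 0.14389, -0.43331] [0.0, -0.5523, 0.0]
```

>>> arm_command(increments=[[0.047, 0.013, -0.039, 0, -0.055, 0], [0.094, 0.026, -0.078, 0, -0.11, 0], [0.141, 0.039, -0.117, 0, -0.165, 0], [0.189, 0.052, -0.156, 0, -0.22, 0], [0.236, 0.065, -0.195, 0, -0.276, 0], [0.283, 0.078, -0.234, 0, -0.331, 0], [0.33, 0.091, -0.273, 0, -0.387, 0], [0.377, 0.104, -0.312, 0, -0.442, 0], [0.424, 0.117, -0.351, 0, -0.497, 0], [0.472, 0.13, -0.39, 0, -0.552, 0]], jaw=-1, force=60)

```text
time: 3.05
tool_pos: [510.1, 83.8, 174.1]
tcp_rot: [-90.0, -0.1, 17.2]
ft_force: [0.9, 0.9, -0.3]
finger_gap: 85.4
```

```bash
python3 -c "
from h import *
delta(549,29.8,82,17.1)"
```

```text
t 3.05 pos [510.06  83.78 174.14] rot [-9.001e+01 -7.000e-02  1.718e+01] F [ 0.91  0.85 -0.33] M [0.037 0.026 0.023] gap 85.4 ovh 72.6
increment [0.02115, 0.09218, -0.06306] [0.0001, 0.0013, 0.0011]
```

>>> arm_command(increments=[[0.006, 0.0, -0.03, 0, 0.001, 0], [0.014, 0.0, -0.055, 0, 0.001, 0], [0.021, 0.0, -0.063, 0, 0.001, 0], [0.021, 0.02, -0.063, 0, 0.001, 0], [0.021, 0.04, -0.063, 0, 0.001, 0], [0.021, 0.06, -0.063, 0, 0.001, 0], [0.021, 0.075, -0.063, 0, 0.001, 0], [0.021, 0.086, -0.063, 0, 0.001, 0], [0.021, 0.091, -0.063, 0, 0.001, 0], [0.021, 0.091, -0.063, 0, 0.001, 0]])

```text
time: 4.3
tool_pos: [547.6, 31.6, 83.1]
tcp_rot: [-90.0, 0.0, 17.0]
ft_force: [-0.1, 0.0, 0.2]
finger_gap: 85.4
```

Run:
```python
from h import *
delta(549,29.8,78,17.1)
for c in["side","top"]:
    im=r.snapshot(c)
    crop(im,*( (270,130,110,100) if c=="side" else (250,150,110,100)),5,f"{c}1.png")
```

```text
t 4.3 pos [547.55  31.65  83.1 ] rot [-9.000e+01  1.000e-02  1.703e+01] F [-0.11  0.03  0.15] M [-0.008  0.004 -0.044] gap 85.4 ovh 72.6
increment [0.00084, 0.0051, -0.00219] [-0.0, -0.0013, -0.0001]
```

View pics/side1.png

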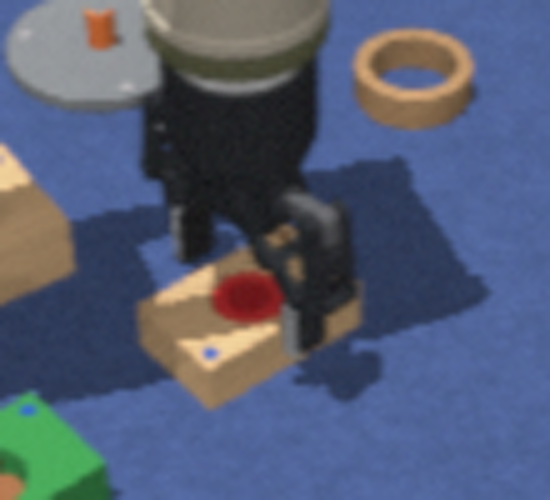

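View pics/top1.png

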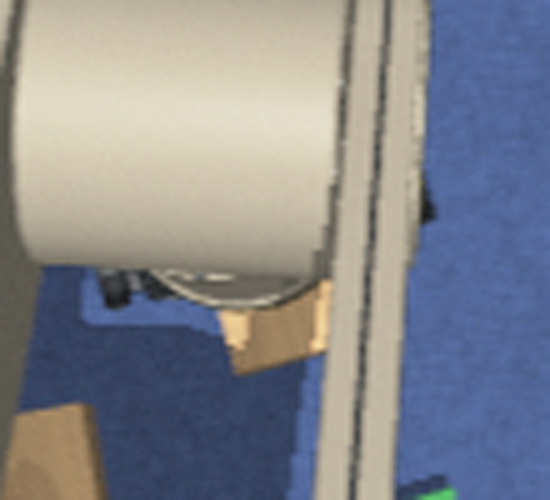

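The side view shows both fingers astride the block, with the near fingertip at about pixel (330,200). I'll check its height.

Run:
```python
from h import *
for z in(5,10,15,20,25): print(z,(proj("side",[560.5,-10.5,z])-[270,130]+.5)*5)
```

```text
5 [298.11983386 373.84569028]
10 [298.02017878 367.0851339 ]
15 [297.91984044 360.27822583]
20 [297.81881179 353.42448776]
25 [297.7170857  346.52343473]
```

>>> arm_command(increments=[[0.001, 0.003, -0.001, 0, 0, 0], [0.001, 0.006, -0.002, 0, 0, 0], [0.001, 0.009, -0.002, 0, 0, 0], [0.001, 0.011, -0.002, 0, 0, 0], [0.001, 0.011, -0.002, 0, 0, 0], [0.001, 0.011, -0.002, 0, 0, 0], [0.001, 0.011, -0.002, 0, 0, 0], [0.001, 0.011, -0.002, 0, 0, 0], [0.001, 0.011, -0.002, 0, 0, 0], [0.001, 0.011, -0.002, 0, 0, 0]], jaw=-0.75)

```text
time: 5.65
tool_pos: [549.1, 30.0, 72.1]
tcp_rot: [-90.0, -0.0, 17.0]
ft_force: [0.0, 0.7, 0.3]
finger_gap: 74.7
```

>>> arm_command(increments=[[0, 0, 0, 0, 0, 0], [0, 0, 0, 0, 0, 0], [0, 0, 0, 0, 0, 0], [0, 0, 0, 0, 0, 0], [0, 0, 0, 0, 0, 0], [0, 0, 0, 0, 0, 0], [0, 0, 0, 0, 0, 0], [0, 0, 0, 0, 0, 0], [0, 0, 0, 0, 0, 0], [0, 0, 0, 0, 0, 0]], jaw=1, force=60)

```text
time: 6.9
tool_pos: [549.4, 30.0, 72.5]
tcp_rot: [-90.0, -0.0, 17.0]
ft_force: [-0.7, 0.3, 4.9]
finger_gap: 61.3
```

Run:
```python
from h import *
delta(549,29.8,72,17.1)
im=r.snapshot("side");crop(im,270,130,110,100,5,"side2.png")
```

```text
t 6.9 pos [549.37  29.95  72.46] rot [-9.001e+01 -4.000e-02  1.703e+01] F [-0.73  0.33  4.93] M [ 0.061  0.089 -0.008] gap 61.3 ovh 72.6
increment [-0.0004, 0.00046, -4e-05] [0.0003, -0.0012, 0.0006]
```

View pics/side2.png

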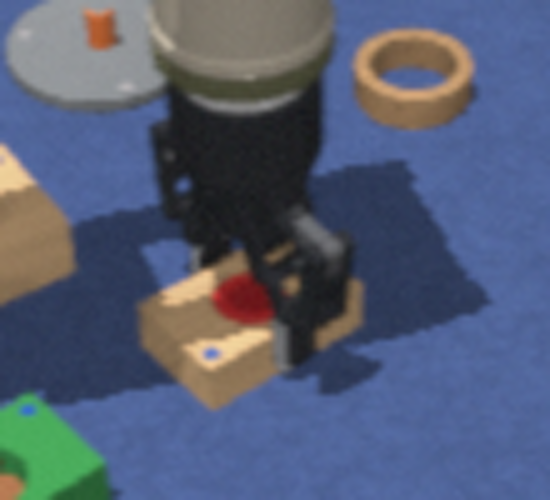

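Run:
```python
from h import *
for o in (31,36,40):
  for z in(0,5,10): print(o,z,((proj("side",[549.4+.293*o,30-.956*o,z])-[270,130]+.5)*5).round(1))
```

```text
31 0 [286.9 367.9]
31 5 [286.8 361.2]
31 10 [286.6 354.4]
36 0 [292.9 373.1]
36 5 [292.8 366.4]
36 10 [292.7 359.7]
40 0 [297.7 377.4]
40 5 [297.6 370.7]
40 10 [297.5 363.9]
```

>>> arm_command(increments=[[0, -0.015, 0, 0, 0, 0], [0, -0.035, 0, 0, 0, 0], [0.005, -0.055, 0.018, 0, 0, 0], [0.018, -0.058, 0.06, 0, 0, 0], [0.032, -0.058, 0.11, 0, 0, 0], [0.046, -0.058, 0.16, 0, 0, 0], [0.06, -0.058, 0.208, 0, 0, 0], [0.07, -0.058, 0.241, 0, 0, 0], [0.0745, -0.058, 0.257, 0, 0, 0], [0.0745, -0.053, 0.257, 0, 0, 0]])

```text
time: 8.2
tool_pos: [545.0, 298.1, 125.3]
tcp_rot: [-90.0, -0.0, 17.1]
ft_force: [-0.1, -0.7, -2.7]
finger_gap: 61.1
```

Run:
```python
from h import *
im=r.snapshot("side");crop(im,230,80,110,100,5,"side3.png")
im=r.snapshot("top");crop(im,120,130,130,120,5,"top3.png")
delta(545.4,297.4,112,17.0)
```

```text
t 8.3 pos [544.5  296.18 123.95] rot [-90.05   0.13  17.01] F [ 0.6  -1.11 -3.91] M [-0.054  0.003  0.01 ] gap 61.2 ovh 72.6
increment [0.00125, 0.01195, 0.00091] [0.0008, 0.0001, -0.0022]
```

View pics/side3.png

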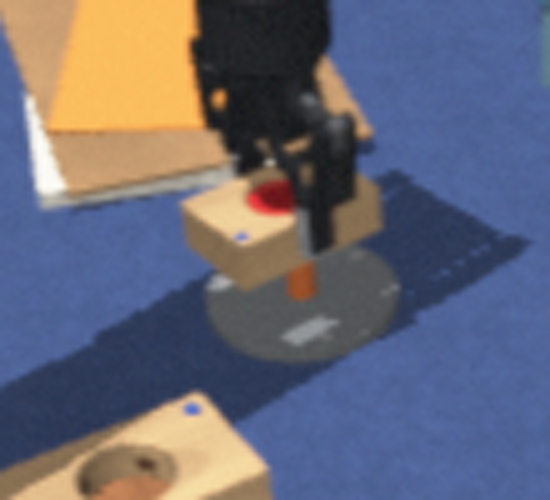

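View pics/top3.png

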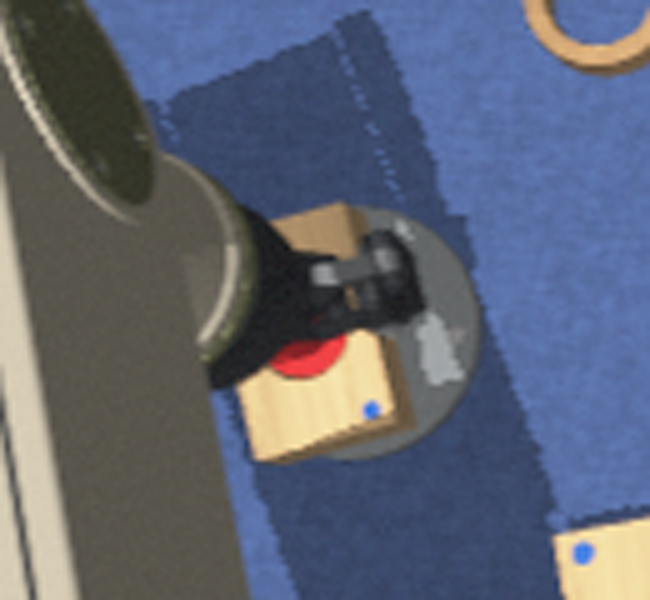

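>>> arm_command(increments=[[0, 0.004, 0, 0, 0, 0], [0, 0.008, 0, 0, 0, 0], [0, 0.011, 0, 0, 0, 0], [0, 0.013, 0, 0, 0, 0], [0, 0.014, 0, 0, 0, 0], [0, 0.015, 0, 0, 0, 0], [0, 0.016, 0, 0, 0, 0], [0, 0.0165, 0, 0, 0, 0], [0, 0.017, 0, 0, 0, 0], [0, 0.017, 0, 0, 0, 0]])

```text
time: 9.55
tool_pos: [545.1, 297.6, 108.4]
tcp_rot: [-90.0, -0.0, 17.0]
ft_force: [-1.1, -1.0, 0.8]
finger_gap: 61.2
```

Run:
```python
from h import *
delta(545.4,297.4,108,17.0)
```

```text
t 9.55 pos [545.1  297.59 108.44] rot [-9.000e+01 -1.000e-02  1.703e+01] F [-1.13 -0.96  0.77] M [-0.064  0.314  0.012] gap 61.2 ovh 72.6
increment [0.00023, 0.00044, -0.00027] [-0.0, 0.0005, 0.0002]
```

>>> arm_command(increments=[[0, -0.0015, 0, 0, 0, 0], [0, -0.0015, -0.002, 0, 0, 0], [0.0005, -0.0015, -0.0045, 0, 0, 0], [0.0005, -0.0015, -0.0053, 0, 0, 0], [0.0005, -0.001, -0.0053, 0, 0, 0], [0.0005, -0.0005, -0.0053, 0, 0, 0], [0.0005, 0, -0.0053, 0, 0, 0], [0.0005, 0, -0.0053, 0, 0, 0], [0.0005, 0, -0.0053, 0, 0, 0], [0.0005, 0, -0.0053, 0, 0, 0]])

```text
time: 10.8
tool_pos: [547.2, 292.7, 108.4]
tcp_rot: [-90.0, -0.0, 17.0]
ft_force: [-3.2, -1.0, 2.3]
finger_gap: 60.7
```

Run:
```python
from h import *
delta(545.4,297.4,108,17.0)
```

```text
t 10.8 pos [547.15 292.68 108.43] rot [-9.000e+01 -1.000e-02  1.703e+01] F [-3.21 -1.01  2.26] M [-0.136  0.419  0.038] gap 60.7 ovh 72.6
increment [-0.00029, 0.00043, 0.00502] [-0.0, 0.0005, 0.0002]
```

>>> arm_command(increments=[[0, -0.0015, 0, 0, 0, 0], [0.002, -0.0015, -0.001, 0, 0, 0], [0.004, -0.0015, -0.0034, 0, 0, 0], [0.0041, -0.0015, -0.0034, 0, 0, 0], [0.0041, -0.001, -0.0034, 0, 0, 0], [0.0041, -0.0005, -0.0034, 0, 0, 0], [0.0041, 0, -0.0034, 0, 0, 0], [0.0041, 0, -0.0034, 0, 0, 0], [0.0041, 0, -0.0034, 0, 0, 0], [0.0041, 0, -0.0034, 0, 0, 0]])

```text
time: 12.05
tool_pos: [552.1, 290.6, 108.4]
tcp_rot: [-90.0, -0.0, 17.0]
ft_force: [-1.2, -1.3, 2.7]
finger_gap: 61.1
```

Run:
```python
from h import *
delta(545.4,297.4,108,17.0)
```

```text
t 12.05 pos [552.05 290.6  108.41] rot [-9.000e+01 -1.000e-02  1.703e+01] F [-1.16 -1.33  2.66] M [-0.148  0.367  0.004] gap 61.1 ovh 72.6
increment [-0.00437, 0.00041, 0.00845] [-0.0, 0.0006, 0.0002]
```

>>> arm_command(increments=[[0, -0.0015, 0, 0, 0, 0], [0.002, -0.0015, 0.0005, 0, 0, 0], [0.0045, -0.0015, 0.0005, 0, 0, 0], [0.0053, -0.0015, 0.0005, 0, 0, 0], [0.0053, -0.001, 0.0005, 0, 0, 0], [0.0053, -0.0005, 0.0005, 0, 0, 0], [0.0053, 0, 0.0005, 0, 0, 0], [0.0053, 0, 0.0005, 0, 0, 0], [0.0053, 0, 0.0005, 0, 0, 0], [0.0053, 0, 0.0005, 0, 0, 0]])

```text
time: 13.3
tool_pos: [557.0, 292.6, 108.2]
tcp_rot: [-90.0, -0.0, 17.0]
ft_force: [0.1, -0.8, -3.4]
finger_gap: 60.9
```

Free here: Fz is back to the load's own weight. I'll lower 3 mm more and look at the sideways forces.

>>> arm_command(increments=[[0, 0.0005, 0, 0, 0, 0], [0, 0.001, 0, 0, 0, 0], [0, 0.0015, 0, 0, 0, 0], [0, 0.002, 0, 0, 0, 0], [0, 0.002, 0, 0, 0, 0], [0, 0.002, 0, 0, 0, 0], [0, 0.002, 0, 0, 0, 0], [0, 0.002, 0, 0, 0, 0], [0, 0.002, 0, 0, 0, 0], [0, 0.002, 0, 0, 0, 0]])

```text
time: 14.55
tool_pos: [556.9, 292.6, 106.1]
tcp_rot: [-90.0, -0.0, 17.0]
ft_force: [-0.1, 0.0, -2.6]
finger_gap: 60.9
```

Run:
```python
from h import *
delta(557,292.6,106,17.0)
```

```text
t 14.55 pos [556.92 292.57 106.13] rot [-90.    -0.    17.03] F [-0.14  0.03 -2.58] M [ 0.016  0.009 -0.027] gap 60.9 ovh 72.6
increment [9e-05, 0.00013, 0.0] [0.0, 0.0005, 0.0]
```

>>> arm_command(increments=[[0, 0.001, 0, 0, 0, 0], [0, 0.002, 0, 0, 0, 0], [0, 0.004, 0, 0, 0, 0], [0, 0.006, 0, 0, 0, 0], [0, 0.008, 0, 0, 0, 0], [0, 0.009, 0, 0, 0, 0], [0, 0.01, 0, 0, 0, 0], [0, 0.011, 0, 0, 0, 0], [0, 0.012, 0, 0, 0, 0], [0, 0.012, 0, 0, 0, 0]], jaw=1, force=80)

```text
time: 15.8
tool_pos: [557.3, 292.7, 94.3]
tcp_rot: [-90.0, -0.1, 17.0]
ft_force: [1.4, 0.9, 2.9]
finger_gap: 60.2
```

Run:
```python
from h import *
delta(557,292.6,94,17.0)
```

```text
t 15.8 pos [557.25 292.73  94.3 ] rot [-8.999e+01 -5.000e-02  1.702e+01] F [1.4  0.93 2.95] M [ 0.005 -0.075 -0.015] gap 60.2 ovh 72.6
increment [-0.00028, 0.0003, -5e-05] [-0.0001, 0.0004, 0.0009]
```

>>> arm_command(increments=[[0, 0.001, 0, 0, 0, 0], [0, 0.002, 0, 0, 0, 0], [0, 0.003, 0, 0, 0, 0], [0, 0.0045, 0, 0, 0, 0], [0, 0.006, 0, 0, 0, 0], [0, 0.0075, 0, 0, 0, 0], [0, 0.0085, 0, 0, 0, 0], [0, 0.0095, 0, 0, 0, 0], [0, 0.0105, 0, 0, 0, 0], [0, 0.011, 0, 0, 0, 0]])

```text
time: 17.05
tool_pos: [556.7, 292.5, 82.9]
tcp_rot: [-90.0, 0.0, 17.0]
ft_force: [-0.3, 0.2, -2.4]
finger_gap: 60.9
```

Run:
```python
from h import *
delta(557,292.6,82.4,17.0)
```

```text
t 17.05 pos [556.74 292.51  82.91] rot [-9.001e+01  3.000e-02  1.703e+01] F [-0.33  0.2  -2.41] M [ 0.127 -0.043 -0.048] gap 60.9 ovh 72.6
increment [0.00028, 0.00051, 1e-05] [0.0001, 0.0005, -0.0004]
```

>>> arm_command(increments=[[0, 0.0003, 0, 0, 0, 0], [0, 0.0005, 0, 0, 0, 0], [0, 0.0008, 0, 0, 0, 0], [0, 0.001, 0, 0, 0, 0], [0, 0.0012, 0, 0, 0, 0], [0, 0.0012, 0, 0, 0, 0], [0, 0.0012, 0, 0, 0, 0], [0, 0.0012, 0, 0, 0, 0], [0, 0.0012, 0, 0, 0, 0], [0, 0.0012, 0, 0, 0, 0]])

```text
time: 18.3
tool_pos: [557.0, 292.6, 82.6]
tcp_rot: [-90.0, -0.0, 17.0]
ft_force: [-3.6, -2.1, 6.0]
finger_gap: 60.3
```

Run:
```python
from h import *
delta(557,292.6,82.4,17.0)
im=r.snapshot("side");crop(im,230,80,110,100,5,"side4.png")
```

```text
t 18.3 pos [557.04 292.57  82.6 ] rot [-9.001e+01 -1.000e-02  1.703e+01] F [-3.57 -2.11  6.01] M [-0.267  0.64  -0.05 ] gap 60.3 ovh 72.6
increment [-3e-05, 0.0002, 4e-05] [0.0001, 0.0005, 0.0002]
```

View pics/side4.png

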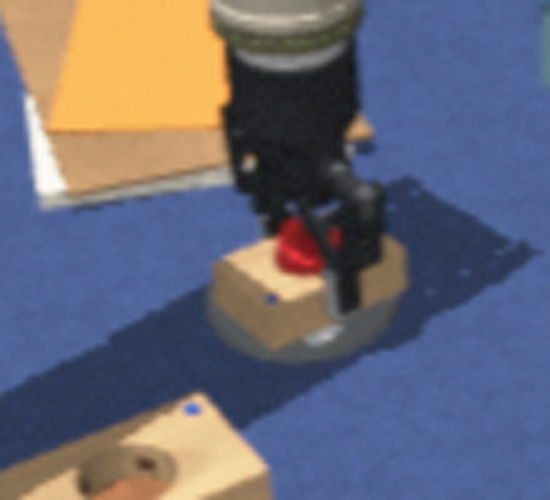

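The block is seated on the disc and the puck stands proud. Releasing now and rising to puck-grip height.

>>> arm_command(increments=[[0, -0.0005, 0, 0, 0, 0], [0, -0.0007, 0, 0, 0, 0], [0, -0.0007, 0, 0, 0, 0], [0, -0.0007, 0, 0, 0, 0], [0, -0.0007, 0, 0, 0, 0], [0, -0.007, 0, 0, 0, 0], [0, -0.015, 0, 0, 0, 0], [0, -0.025, 0, 0, 0, 0], [0, -0.032, 0, 0, 0, 0], [0, -0.032, 0, 0, 0, 0]], jaw=-1)

```text
time: 19.6
tool_pos: [557.6, 292.8, 115.2]
tcp_rot: [-90.0, -0.1, 17.0]
ft_force: [-0.9, 0.8, -0.6]
finger_gap: 85.4
```

Run:
```python
from h import *
delta(557,292.6,113.5,17.0)
im=r.snapshot("side");crop(im,230,80,110,100,5,"side5.png")
im=r.snapshot("top");crop(im,120,130,130,120,5,"top5.png")
```

```text
t 19.6 pos [557.56 292.84 115.18] rot [-89.99  -0.12  17.03] F [-0.86  0.75 -0.64] M [ 0.003  0.009 -0.019] gap 85.4 ovh 72.6
increment [-0.00061, 0.00168, -7e-05] [-0.0002, 0.0005, 0.002]
```

View pics/side5.png

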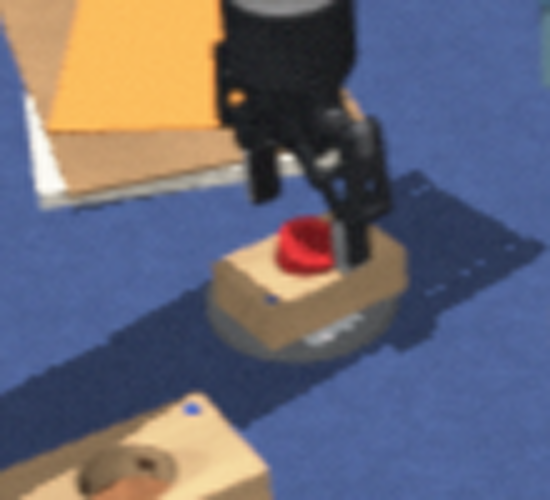

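View pics/top5.png

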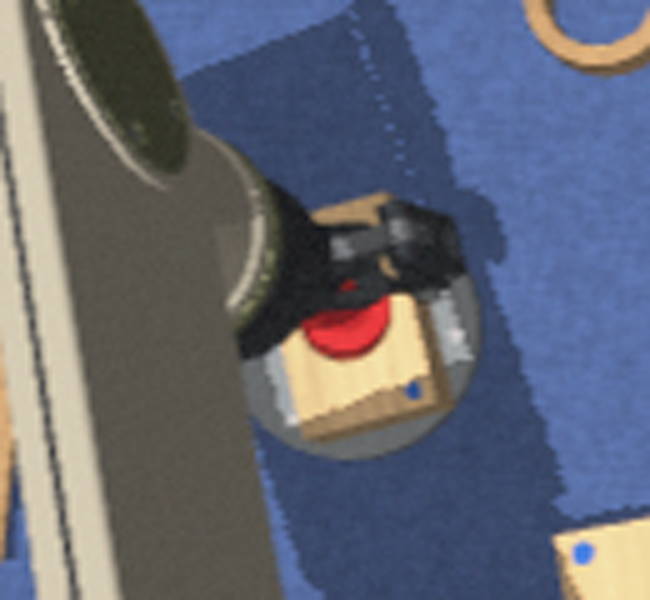

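The puck stands clear of the block's top, seen at about (291,129) in the full side view. Closing on it.

>>> arm_command(increments=[[0, 0, 0, 0, 0, 0], [0, 0, 0, 0, 0, 0], [0, 0, 0, 0, 0, 0], [0, 0, 0, 0, 0, 0], [0, 0, 0, 0, 0, 0], [0, 0, 0, 0, 0, 0], [0, 0, 0, 0, 0, 0], [0, 0, 0, 0, 0, 0], [0, 0, 0, 0, 0, 0], [0, 0, 0, 0, 0, 0]], jaw=1, force=35)

```text
time: 20.95
tool_pos: [556.9, 292.6, 114.0]
tcp_rot: [-90.0, -0.0, 17.0]
ft_force: [-1.1, -1.3, 3.0]
finger_gap: 39.9
```

>>> arm_command(increments=[[0, -0.001, 0, 0, 0, 0], [0, -0.003, 0, 0, 0, 0], [0, -0.006, 0, 0, 0, 0], [0, -0.01, 0, 0, 0, 0], [0, -0.015, 0, 0, 0, 0], [0, -0.02, 0, 0, 0, 0], [0, -0.028, 0, 0, 0, 0], [0, -0.034, 0, 0, 0, 0], [0, -0.036, 0, 0, 0, 0], [0, -0.036, 0, 0, 0, 0]])

```text
time: 22.2
tool_pos: [557.0, 292.6, 150.1]
tcp_rot: [-90.0, -0.0, 17.0]
ft_force: [0.6, -0.3, -0.2]
finger_gap: 39.8
```

Run:
```python
from h import *
delta(477,-220.8,140,17.0)
im=r.snapshot("side");crop(im,230,80,110,100,5,"side6.png")
im=r.snapshot("top");crop(im,120,130,130,120,5,"top6.png")
```

```text
t 22.2 pos [556.99 292.61 150.11] rot [-9.000e+01 -2.000e-02  1.703e+01] F [ 0.56 -0.3  -0.23] M [-0.04  -0.009  0.007] gap 39.8 ovh 72.6
increment [-0.22683, 0.01005, -0.46747] [0.0, 0.0005, 0.0003]
```

View pics/side6.png

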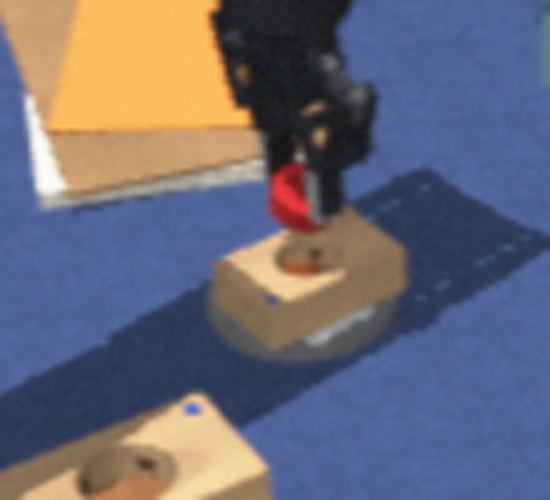

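Run:
```python
from h import *
a=cv2.imread("pics/side6.png");b=cv2.imread("pics/top6.png")
a=cv2.resize(a[120:270,200:400],None,fx=2,fy=2);b=cv2.resize(b[200:450,200:530],(400,300))
cv2.imwrite("pics/z6.png",np.hstack([a,b]))
```

```text
(no output)
```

View pics/z6.png

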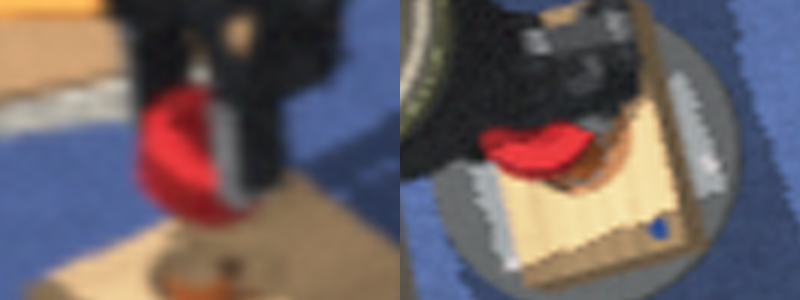

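The lifted puck looks tilted about the jaw axis: in the zoomed side view its outline runs from upper left to lower right. I'll estimate the tilt by fitting a disc model to the red pixels.

```bash
cat > tilt.py <<'E'
from h import *
import sys,itertools
def red(I):
    h=cv2.cvtColor(I,cv2.COLOR_RGB2HSV);m=((h[...,0]<6)|(h[...,0]>172))&(h[...,1]>150)&(h[...,2]>70);return m
def run(save=None):
    s=r.sense();p=s["tool_pos"];A=R.from_euler("xyz",s["tcp_rot"],degrees=True)
    t=np.linspace(0,2*np.pi,48,endpoint=False)
    ring=np.c_[20*np.cos(t),0*t,20*np.sin(t)]
    cyl=np.r_[ring+[0,-9,0],ring+[0,9,0]]
    data={}
    for c in("side","top"):
        I=r.snapshot(c)
        if save: cv2.imwrite(f"pics/{save}_{c}.png",I[:,:,::-1])
        q=proj(c,A.apply([0,62,0])+p).astype(int);w=28
        x0,y0=q-w;sub=I[max(y0,0):y0+2*w,max(x0,0):x0+2*w]
        dark=sub.max(2)<95
        g=(sub.max(2).astype(int)-sub.min(2)<25)&(sub.max(2)<190)
        data[c]=(max(x0,0),max(y0,0),red(sub),dark|g);print(c,q,"red px",red(sub).sum())
    def score(c,a,dx,dy):
        x0,y0,rm,occ=data[c]
        M=R.from_euler("z",a,degrees=True).apply(cyl)+[dx,dy,0]
        P=A.apply(M)+p;u=np.array([proj(c,X) for X in P])-[x0,y0]
        hull=cv2.convexHull((u*8).astype(np.int32)).reshape(-1,1,2)
        m=np.zeros(rm.shape,np.uint8);cv2.fillConvexPoly(m,hull,1,shift=3);m=m>0
        return ((rm&~m).sum()+(m&~rm&~occ).sum())
    res=[]
    for a in range(-60,61,5):
        b=min((score("side",a,dx,dy)+score("top",a,dx,dy),score("side",a,dx,dy),dx,dy) for dx in range(-12,13,4) for dy in range(58,77,3))
        res.append((b[0],b[1],a,b[2],b[3]))
    for x in sorted(res)[:8]:print(x)
run(sys.argv[1] if len(sys.argv)>1 else None)
E
python3 tilt.py p7
```

```text
side [289 117] red px 82
top [180 189] red px 133Traceback (most recent call last):
  File "tilt.py", line 31, in <module>
    run(sys.argv[1] if len(sys.argv)>1 else None)
    ~~~^^^^^^^^^^^^^^^^^^^^^^^^^^^^^^^^^^^^^^^^^^
  File "tilt.py", line 28, in run
    b=min((score("side",a,dx,dy)+score("top",a,dx,dy),score("side",a,dx,dy),dx,dy) for dx in range(-12,13,4) for dy in range(58,77,3))
  File "tilt.py", line 28, in <genexpr>
    b=min((score("side",a,dx,dy)+score("top",a,dx,dy),score("side",a,dx,dy),dx,dy) for dx in range(-12,13,4) for dy in range(58,77,3))
                                 ~~~~~^^^^^^^^^^^^^^^
  File "tilt.py", line 22, in score
    P=A.apply(M)+p;u=np.array([proj(c,X) for X in P])-[x0,y0]
                               ~~~~^^^^^
  File "h.py", line 14, in proj
    m=r.camera_model(c);T=np.linalg.inv(m["cam_to_world"]);q=m["intrinsics"]@(T[:3,:3]@np.asarray(P,float)+T[:3,3]);return q[:2]/q[2]
ValueError: time passes only in moves, steps and waits
```

```bash
python3 - <<'E'
s=open("h.py").read()
s=s.replace("def ray(","_C={}\ndef cm(c):\n    if c not in _C:_C[c]=r.camera_model(c)\n    return _C[c]\ndef ray(").replace("m=r.camera_model(c)","m=cm(c)")
open("h.py","w").write(s)
E
python3 tilt.py p7
```

```text
side [289 117] red px 81
top [180 189] red px 131
(np.int64(33), np.int64(25), -55, 0, 64)
(np.int64(33), np.int64(27), 0, 0, 64)
(np.int64(33), np.int64(29), -5, 0, 64)
(np.int64(34), np.int64(28), 5, 0, 64)
(np.int64(35), np.int64(26), -50, 0, 64)
(np.int64(36), np.int64(27), -60, 0, 64)
(np.int64(36), np.int64(27), -45, 0, 64)
(np.int64(38), np.int64(27), -40, 0, 64)
```

Run:
```python
from h import *
s=r.sense();p=s["tool_pos"];A=R.from_euler("xyz",s["tcp_rot"],degrees=True)
t=np.linspace(0,2*np.pi,60);ring=np.c_[20*np.cos(t),0*t,20*np.sin(t)]
rows=[]
for c in("side","top"):
    I=cv2.imread(f"pics/p7_{c}.png");q=proj(c,A.apply([0,62,0])+p).astype(int);x0,y0=q-25
    z=cv2.resize(I[y0:y0+50,x0:x0+50],None,fx=5,fy=5,interpolation=3);out=[z.copy()]
    for a in(0,-50):
        w=z.copy()
        for o,col in((-9,(0,255,255)),(9,(0,255,0))):
            P=A.apply(R.from_euler("z",a,degrees=True).apply(ring+[0,o,0])+[0,64,0])+p
            u=((np.array([proj(c,X) for X in P])-[x0,y0]+.5)*5).astype(np.int32)
            cv2.polylines(w,[u.reshape(-1,1,2)],True,col,1)
        out.append(w)
    rows.append(np.hstack(out))
cv2.imwrite("pics/ov7.png",np.vstack(rows))
```

```text
(no output)
```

View pics/ov7.png

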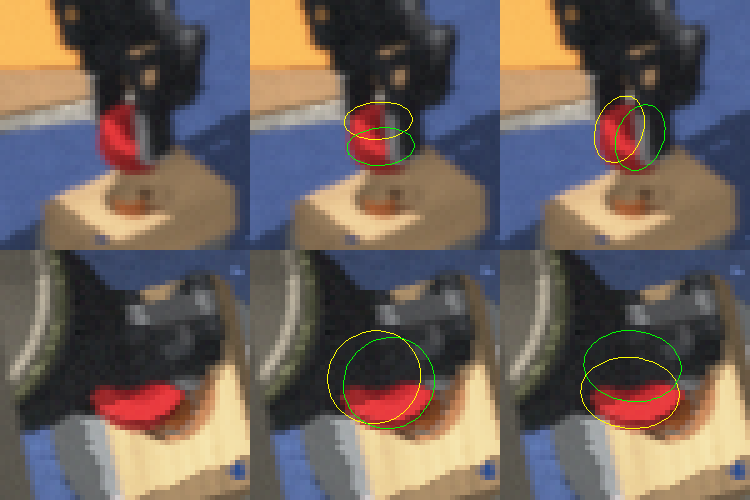

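The top view settles it: the puck tips about the jaw axis by roughly 40–55°, with its top face toward tool −x. I'll carry it to the tub, lean the tool about 25° the other way, touch it down gently so it rotates level, then release.

>>> arm_command(increments=[[-0.013, -0.01, -0.027, 0, 0, 0], [-0.034, -0.015, -0.07, 0, 0.05, 0], [-0.06, -0.015, -0.124, 0, 0.12, 0], [-0.087, -0.015, -0.179, 0, 0.19, 0], [-0.114, -0.015, -0.235, 0, 0.26, 0], [-0.141, -0.015, -0.29, 0, 0.33, 0], [-0.168, -0.015, -0.346, 0, 0.38, 0], [-0.195, -0.015, -0.402, 0, 0.42, 0], [-0.214, -0.01, -0.441, 0, 0.42, 0], [-0.227, 0, -0.4675, 0, 0.42, 0]])

```text
time: 23.75
tool_pos: [476.5, -223.3, 150.4]
tcp_rot: [-90.0, -0.1, -7.1]
ft_force: [0.7, 0.2, -0.0]
finger_gap: 39.6
```

```bash
python3 tilt.py p8
python3 - <<'E'
from h import *
print(r.sense()["joint_pos"].round(1))
delta(477,-220.8,140,-7.0)
s=r.sense();p=s["tool_pos"];A=R.from_euler("xyz",s["tcp_rot"],degrees=True)
t=np.linspace(0,2*np.pi,60);ring=np.c_[20*np.cos(t),0*t,20*np.sin(t)]
rows=[]
for c in("side","top"):
    I=cv2.imread(f"pics/p8_{c}.png");q=proj(c,A.apply([0,62,0])+p).astype(int);x0,y0=q-25
    z=cv2.resize(I[y0:y0+50,x0:x0+50],None,fx=5,fy=5,interpolation=3);out=[z.copy()]
    for a in(-30,-50):
        w=z.copy()
        for o,col in((-9,(0,255,255)),(9,(0,255,0))):
            P=A.apply(R.from_euler("z",a,degrees=True).apply(ring+[0,o,0])+[0,64,0])+p
            u=((np.array([proj(c,X) for X in P])-[x0,y0]+.5)*5).astype(np.int32)
            cv2.polylines(w,[u.reshape(-1,1,2)],True,col,1)
        out.append(w)
    rows.append(np.hstack(out))
cv2.imwrite("pics/ov8.png",np.vstack(rows))
E
```

```text
side [329 256] red px 85
top [422 232] red px 0
(np.int64(14), np.int64(13), 25, 4, 67)
(np.int64(16), np.int64(12), 20, 4, 64)
(np.int64(16), np.int64(15), 40, 4, 70)
(np.int64(17), np.int64(16), 30, 4, 67)
(np.int64(18), np.int64(14), 15, 4, 64)
(np.int64(19), np.int64(13), -45, 4, 64)
(np.int64(19), np.int64(17), 35, 4, 67)
(np.int64(21), np.int64(16), 10, 4, 64)
[ -30.7    3.6  106.2   -0.    70.3 -113.5]
t 23.85 pos [ 475.56 -223.35  148.97] rot [-9.002e+01  8.000e-02 -7.220e+00] F [ 0.28  0.76 -0.54] M [0.05  0.008 0.032] gap 39.8 ovh 72.6
increment [0.00112, 0.00897, 0.00271] [0.0003, -0.0039, -0.0013]
```

View pics/ov8.png

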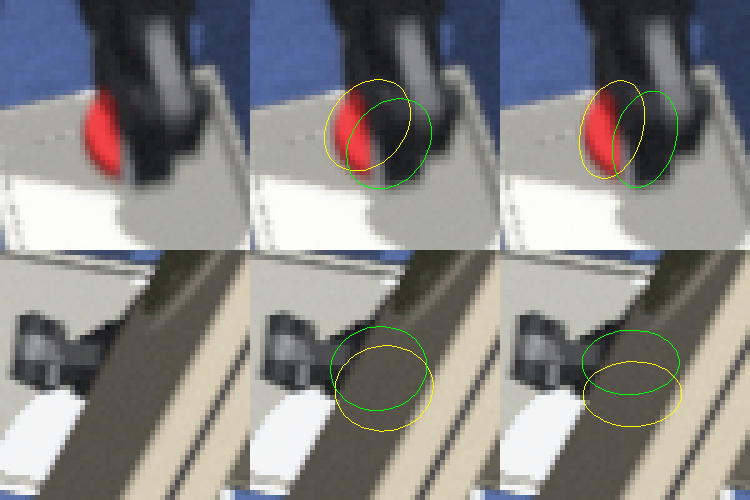

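The puck hangs over the tub's middle in the side view, and the −45 to −50° model fits its visible edge. Leaning the tool +25° and lowering to 10 mm above touch.

>>> arm_command(increments=[[0.005, 0, 0, 0, 0, 0.08], [0.011, 0.004, 0, 0, 0, 0.17], [0.017, 0.01, 0.001, 0, 0, 0.26], [0.022, 0.02, 0.001, 0, 0, 0.35], [0.028, 0.03, 0.001, 0, 0, 0.436], [0.028, 0.04, 0.001, 0, 0, 0.436], [0.028, 0.05, 0.001, 0, 0, 0.436], [0.028, 0.057, 0.001, 0, 0, 0.436], [0.028, 0.06, 0.001, 0, 0, 0.436], [0.028, 0.06, 0.001, 0, 0, 0.436]])

```text
time: 25.1
tool_pos: [504.6, -223.4, 90.2]
tcp_rot: [-90.0, 24.9, -7.1]
ft_force: [0.0, -0.0, 0.1]
finger_gap: 39.6
```

Run:
```python
from h import *
s=r.sense();p=s["tool_pos"];A=R.from_euler("xyz",s["tcp_rot"],degrees=True)
delta(*p,-7)
print("puck centre",p+A.apply([0,64,0]),"axes",A.as_matrix().round(3))
I=r.snapshot("side");crop(I,285,200,90,110,5,"side9.png")
```

```text
t 25.1 pos [ 504.55 -223.44   90.23] rot [-90.01  24.95  -7.06] F [ 0.04 -0.02  0.08] M [-0.073 -0.224 -0.017] gap 39.6 ovh 72.6
increment [0.0, 0.0, 0.0] [-0.0001, -0.0009, -0.4354]
puck centre [ 477.7572559  -220.13241983   32.20725452] axes [[ 0.9   -0.419  0.123]
 [-0.111  0.052  0.992]
 [-0.422 -0.907 -0.   ]]
```

View pics/side9.png

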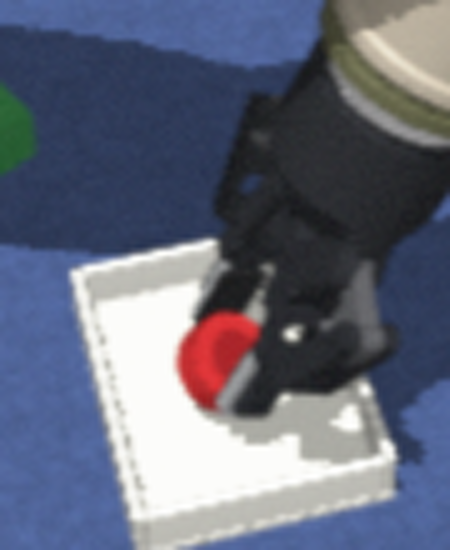

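The view shows the puck's top face, with its dark middle at about (231,350) in the crop, now much closer to level and inside the tub. Lowering straight down until it touches.

>>> arm_command(increments=[[0.0008, 0.0018, 0, 0, 0, 0], [0.0016, 0.0036, 0, 0, 0, 0], [0.0024, 0.0054, 0, 0, 0, 0], [0.0032, 0.0072, 0, 0, 0, 0], [0.004, 0.009, 0, 0, 0, 0], [0.0046, 0.01, 0, 0, 0, 0], [0.0046, 0.01, 0, 0, 0, 0], [0.0046, 0.01, 0, 0, 0, 0], [0.0046, 0.01, 0, 0, 0, 0], [0.0046, 0.01, 0, 0, 0, 0]], force=25)

```text
time: 26.4
tool_pos: [504.3, -223.3, 82.6]
tcp_rot: [-90.0, 25.1, -7.1]
ft_force: [-8.9, 6.0, 28.7]
finger_gap: 39.9
```

It touched earlier than expected, at 29 N. I'll back off 2 mm first, then open.

>>> arm_command(increments=[[-0.0005, -0.001, 0, 0, 0, 0], [-0.0009, -0.002, 0, 0, 0, 0], [-0.0009, -0.002, 0, 0, 0, 0], [-0.0009, -0.002, 0, 0, 0, 0], [-0.0009, -0.002, 0, 0, 0, 0], [-0.0009, -0.002, 0, 0, 0, 0], [-0.0009, -0.002, 0, 0, 0, 0], [-0.0009, -0.002, 0, 0, 0, 0], [-0.0009, -0.002, 0, 0, 0, 0], [-0.0009, -0.002, 0, 0, 0, 0]])

```text
time: 27.65
tool_pos: [504.5, -223.4, 83.3]
tcp_rot: [-90.0, 25.1, -7.1]
ft_force: [-6.2, 3.8, 17.3]
finger_gap: 39.8
```

Run:
```python
from h import *
s=r.sense();print(s["tool_pos"],s["ft_force"],s["finger_gap"])
I=r.snapshot("side");crop(I,285,200,90,110,5,"side10.png")
```

```text
[ 504.4926898  -223.37793977   83.30374389] [-6.17414849  3.7934544  17.27366528] 39.76549915659059
```

View pics/side10.png

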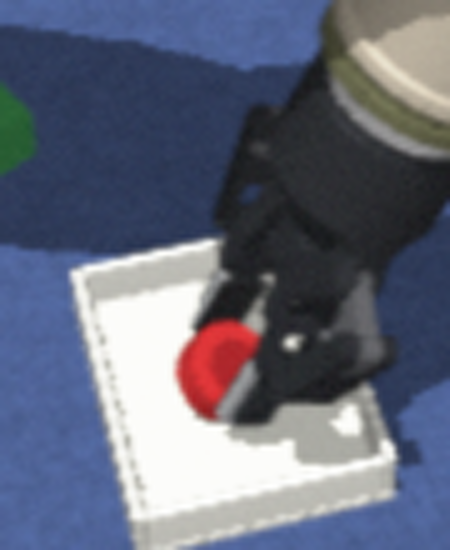

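Raise another 1.5 mm, then open.

>>> arm_command(increments=[[-0.0004, -0.0008, 0, 0, 0, 0], [-0.0007, -0.0015, 0, 0, 0, 0], [-0.0007, -0.0015, 0, 0, 0, 0], [-0.0007, -0.0015, 0, 0, 0, 0], [-0.0007, -0.0015, 0, 0, 0, 0], [-0.0007, -0.0015, 0, 0, 0, 0], [-0.0007, -0.0015, 0, 0, 0, 0], [-0.0007, -0.0015, 0, 0, 0, 0], [-0.0007, -0.0015, 0, 0, 0, 0], [-0.0007, -0.0015, 0, 0, 0, 0]])

```text
time: 28.95
tool_pos: [504.6, -223.4, 83.9]
tcp_rot: [-90.0, 25.0, -7.1]
ft_force: [-2.6, 1.3, 8.7]
finger_gap: 39.6
```

>>> arm_command(increments=[[0, 0, 0, 0, 0, 0], [0, 0, 0, 0, 0, 0], [0, 0, 0, 0, 0, 0], [0, 0, 0, 0, 0, 0], [0, 0, 0, 0, 0, 0], [0, 0, 0, 0, 0, 0], [0, 0, 0, 0, 0, 0], [0, 0, 0, 0, 0, 0], [0, 0, 0, 0, 0, 0], [0, 0, 0, 0, 0, 0]], jaw=-0.3)

```text
time: 30.2
tool_pos: [504.6, -223.3, 82.7]
tcp_rot: [-90.0, 25.0, -7.0]
ft_force: [-0.3, -0.6, -0.3]
finger_gap: 55.4
```

Run:
```python
from h import *
I=r.snapshot("side");crop(I,285,200,90,110,5,"side11.png")
```

```text
(no output)
```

View pics/side11.png

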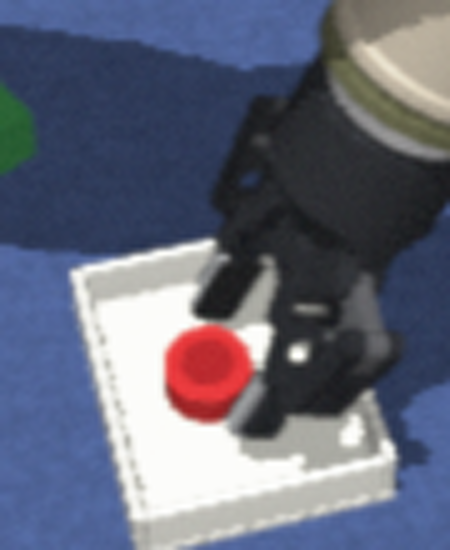

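The puck lies flat in the tub at about (208,372) in the crop. Retracting along the tool axis and clearing the view.

>>> arm_command(increments=[[0, -0.01, 0, 0, 0, 0], [0, -0.03, 0, 0, 0, 0], [0, -0.06, 0, 0, 0, 0], [0, -0.1, 0, 0, 0, 0], [-0.03, -0.15, 0, 0, 0, -0.1], [-0.07, -0.18, 0, 0, 0, -0.2], [-0.11, -0.19, 0, 0, 0, -0.3], [-0.13, -0.19, 0, 0, 0, -0.43], [-0.13, -0.19, 0, 0, 0, -0.43], [-0.13, -0.19, 0, 0, 0, -0.43]])

```text
time: 31.5
tool_pos: [467.8, -219.0, 311.2]
tcp_rot: [-90.0, 0.3, -7.0]
ft_force: [-0.1, -0.1, 0.2]
finger_gap: 55.5
```

Run:
```python
from h import *
delta(477,-221,300,-7)
for c in("side","top"):
    I=r.snapshot(c);cv2.imwrite(f"pics/{c}12.png",I[:,:,::-1])
```

```text
t 31.5 pos [ 467.81 -218.96  311.22] rot [-90.04   0.32  -7.05] F [-0.07 -0.14  0.16] M [-0.008  0.006 -0.019] gap 55.5 ovh 72.6
increment [0.00944, 0.01117, -0.00089] [0.0007, -0.0008, -0.0055]
```

View pics/side12.png

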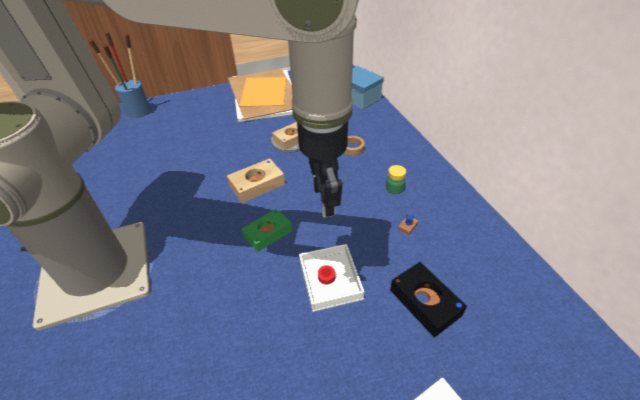

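View pics/top12.png

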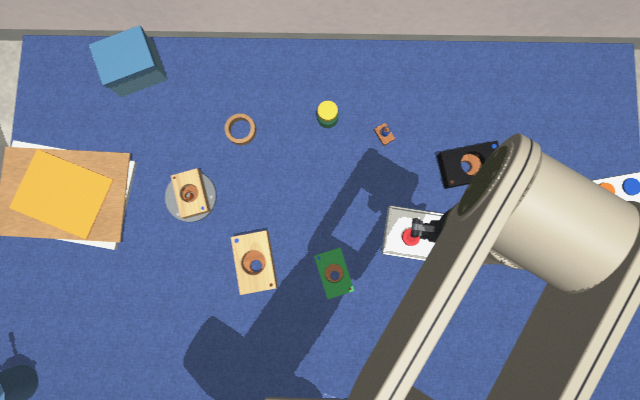

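In both views the block sits on the stand at (290,135) side and (188,193) top. The puck is in the tub at (327,274) side, and the bystanders are where they were. Checking the block seat up close.

Run:
```python
from h import *
S=cv2.imread("pics/side12.png")[:,:,::-1];T=cv2.imread("pics/top12.png")[:,:,::-1]
a=cv2.resize(S[110:165,260:320],(390,358),interpolation=3);b=cv2.resize(T[160:230,155:225],(400,358),interpolation=3)
A=a.copy()
# predicted top-face corners, block at TCP(557,292.6), top z=40
for im,c,x0,y0,sx,sy in((a,"side",260,110,6.5,6.51),(b,"top",155,160,5.71,5.11)):
    for u,v in((-50,-31),(50,-31),(50,31),(-50,31)):
        ca,sa=np.cos(np.radians(17)),np.sin(np.radians(17))
        q=proj(c,[557+ca*u-sa*v,292.6+sa*u+ca*v,40]);cv2.circle(im,(int((q[0]-x0+.5)*sx),int((q[1]-y0+.5)*sy)),3,(0,255,0),1)
cv2.imwrite("pics/seat.png",np.hstack([a,b])[:,:,::-1])
```

```text
(no output)
```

View pics/seat.png

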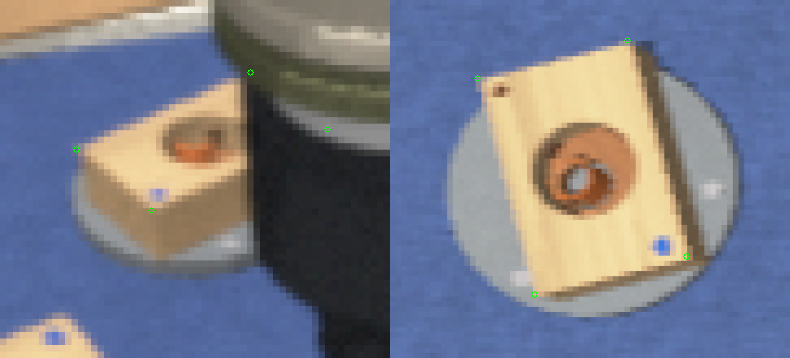

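The block sits level on the disc with the peg up through its access hole, within 2 mm of the predicted corners. Handing in.

```bash
python3 -c "
from bench import r
print(r.hand_in())"
```

```text
the job is handed in; nothing more can be done
None
```

The job is done and handed in, after about 31.6 s on the robot's clock. The block sits on the stand over the peg, and the puck lies flat in the tub.

- **Finding the hole:** I gripped the block across its 62 mm sides and touched its underside to the peg at about 4–6 N. Three spots were solid; at the fourth, the block went down freely over the peg.
- **Pressing:** Mid-press I read about 6 N. The block then seated on the disc with a light final press of 6–9 N, at the height I had predicted.
- **Puck:** It stood proud and I gripped it there, but on lifting it had tipped about 45–50° between the pads. I leaned the tool 25° to compensate, touched it down in the tub and let go.
- **One slip:** That touch-down was harder than planned, with about 29 N at the wrist; I backed off to about 9 N before releasing.

**Last checks:**
- The puck looked flat near the middle of the tub in the side view. The arm partly hid the tub from the top camera.
- The block looked level, with the peg showing through its hole and its corners within about 2 mm of prediction. In the final side view the gripper hid half of the block.
- The jar, tape roll, stamp and look-alike blocks appeared unmoved to the eye in the pictures; I did not measure them again.

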